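Park the track gauge behind its lip

ROBOT

A 7-joint arm with a two-finger parallel gripper is mounted at the origin on the work surface. World frame = base frame: x ahead of the robot, y to its left, z up, the work surface at z = 0. Lengths are in m, angles in rad, forces in N, time in s.
With the tool pointing down it reaches from about 0.4 to 0.85 m from the base axis. Payload 10.4 kg.
Tool frame: the origin (TCP) lies at the very end of the fingers, on their centre line; the grasp point (between the pads) lies 19 mm behind it; z points along the fingers, y is the line along which they close (so a half turn about z gives the same grasp; the last joint's range is limited). The gripper opens to 87 mm and grips with 3 to 60 N. Pads are 19 mm wide; open, the fingers measure 117 mm over their backs; the gripper's body (75 mm by 190 mm) begins 51 mm behind the grasp point.
Start: joints at [1.272, 0.332, -0.065, 1.46, 0.022, 1.35, -0.088], TCP at [0.17, -0.601, 0.223] pointing down, gripper open.
Joint ranges: [-2.6, 2.6], [-0.5, 2.12], [-1.47, 1.34], [0.16, 2.42], [-1.27, 4.41], [0.06, 2.06], [-2.6, 2.6]. Speed limits (rad/s): [2.22, 2.22, 2.79, 2.79, 3.14, 3.14, 3.14].

INTERFACE

Orientations are given as a unit quaternion [x, y, z, w].
In Python, from bench import * gives the robot as it stands.
- The arm moves only by the tool step_arm, never from a script. Its arguments are lists of equal length, an entry for each row: "delta_pos": the shift along the world's x, y, z in units of 25 mm (1.0 is 25 mm), a list of three; "turn": the turn about the world's z in units of 0.12 rad (1.0 is 0.12 rad). In form: {"delta_pos": [[tx, ty, tz], ...], "turn": [turn, ...]}. A call has 1 to 12 rows; each row shifts and turns the commanded pose from where the row before left it; what a row does not reach is not made up. A row lasts 1/10 s, in which the tool goes at most 50 mm and 8.59 degrees, less where a joint would pass 70% of its speed; a pose out of reach is approached as far as the arm can. A call with a number of a shift or a turn outside -1 to 1 is refused whole. A call with a gripper value outside its range is refused whole. "grip" is the closure, from 0 (fully open) to 1 (shut), set as the call begins (left out, the last holds). The fingers move at their own pace and stop on an object; "newtons" is the grip in N (left out, the last holds). Time passes only in rows, so rows that do not move let the fingers close. It gives the time, the measured TCP pose, the force, the opening and the grip force at its end, in the units of the state.
- read_state(): the state, without advancing time (a new reading comes with each control period).
- camera(name): name is "scene" or "top"; returns a dict with "image" (420x560x3 uint8, red, green, blue), "z_map" (420x560 float32, m along the optical axis (not along the pixel's ray), 0 where there is no reading), "mtx" (3x3 intrinsics, pixels), "dist" ([k1, k2, p1, p2, k3] as OpenCV has them; the pictures are not rectified), "view" (4x4, takes a point from world to camera coordinates). Camera axes: x right, y up, looking along -z (the intrinsics and any distortion apply to the point x, -y, -z); pixel columns grow to the right and rows downward; lengths in m; the calibration is good to about 2 mm. A picture is of the moment at which its call begins.
- close_job(): hands the job in; it is judged then, once.
The state is a dict: "time": time; "joint_positions": joint angles; "joint_vel": joint speeds; "joint_torque": joint torques, N m; "ee_pos": TCP position; "eef_rot": TCP orientation; "ft_force": force on the tool from outside, world axes, zero at the start; "torque": the same for the moment, N m; "width": finger opening in m; "grip_force": force on a finger pad.
Only numpy, scipy, OpenCV 4.12 (cv2) and the standard library are available. Lean on these libraries where they do the work, as an engineer would, in place of code of your own. Each camera call takes 0.05 s, during which the arm holds its last target. There are 200 camera calls.

TASK

Slide the steel track gauge along its beech board, without lifting it off, nose first over the raised aluminium lip so that it drops flat into the pocket beyond, pushing on until the yellow plunger at the far end is right in and feels solid; push gently, with no more than about 1.5 kg of force on the plunger. Then slide the keeper with the red peg all the way across over the gauge's tail, let go, and leave everything else on the table as it is.

Things in the scene. Friction and masses are not known exactly. Their poses are not given: they have to be found in the camera images.
- dock: Gauge dock, fixed beech board 245 x 150 x 15 mm. Origin on the table on the board's centre line, under the lip's inner (far) face; x is the push direction (away from the robot), y left, z up. All dock coordinates here are in this frame, in mm. The board spans x -130 to +115, y -75 to +75; the bare apron (x below -16) has its top at z 15.
- lip (a point): Middle of the inner upper edge of the raised aluminium lip: dock (0, 0, 18). The lip is 60 wide in y: a ramp rises from the apron (z 15) at x -16 to z 18 at x -4, then a flat top to x 0, then a vertical drop to the pocket floor at z 14.
- pocket (a point): Point on the green pocket floor: dock (30, 0, 14). Grey side walls: inner faces at y +-21.5, x 4 to 58, tops at z 23.5; before them grey guides 4 thick, same height, flare out to y +-30 at x -22. A 4 mm steel wire crosses the pocket at x 52, underside at z 25; the gauge's nose goes below it. A black buffer block with the plunger closes the far end.
- gauge: Flat steel track gauge, a plate 60 x 40 x 8 mm (x, y, z), about 0.14 kg, two dark grooves along its length. Origin at the centre of its underside, x along its length (nose +x, within about 15 degrees of the dock's x at the start), z up. It starts on the apron. Pushed half over the lip it may stay nose up while a finger's friction holds its tail down, and jam: ease off so that it tips. In the pocket its underside is at dock z 14.
- plunger (a joint): Yellow 14 mm disc at the pocket's end (centre z 21.5): metres pushed in along dock +x; 0 out, 0.010 right in on a solid stop. Slides at 3 N (4 to 7 felt at the tool), stays where left. Right in, its face is at dock x 62 to 76, newly set each time and not reported, gauge tail then 2 to 16 past the lip: feel for the steep rise. At most 15 N; must end within 1 mm of right in.
- keeper (a joint): Brass keeper on the dock's left side: metres slid along dock -y; 0 open, 0.026 fully across; solid stops, about 1.5 N friction, stays where left. Its tab spans x 2 to 28, z 24 to 27 and, at 0, y 24 to 56 of the dock, 2 mm above a seated gauge; a gauge that has not dropped blocks it.
- keeper_peg (a point): Centre of the top of the keeper's red upright peg, 12 mm diameter, 20 mm tall above the tab: dock (15, 46, 47) when the keeper is at 0. It moves with the keeper.
- coaster: White ceramic coaster, 100 mm across, 8 mm thick, on the table beside the dock (its right). Origin at the centre of its underside. Leave alone.
- wagon: Red model wagon, 120 x 32 x 41 mm, on the table to the left of the dock. Origin at the centre of its underside, x along its length. Leave alone.
- cradle: Blue hard-plastic locomotive cradle, 160 x 60 x 50 mm. Origin at the centre of its underside. Leave alone.
- screwdriver: Screwdriver 160 mm long lying on the table. Leave alone.
- pin_jar: Small jar of track pins, 50 mm across, 60 mm tall. Origin at the centre of its underside. Leave alone.
Things that resemble listed ones, but are neither listed nor needed, are in the scene too. Of the things that look like the gauge, the largest one is meant.

How it is judged:
On the way:
1. the gauge has dropped flat into the pocket behind the lip and the plunger is right in (z of gauge in the frame of dock below 0.016 m and angle between gauge's own z axis and vertical below 0.035 rad and x of gauge in the frame of dock between 0.029 and 0.049 m and value of joint plunger above 0.009 m), for 0.2 s.
At the end, for the whole second after the job is handed in: The gauge lies flat (within 2 degrees, underside within 2 mm of the pocket floor) in the pocket with its tail past the lip, the plunger is within 1 mm of right in, the keeper is across to within 3 mm of its end, and the gauge is at rest (all of step 1 and value of joint keeper above 0.023 m and linear speed of gauge below 0.01 m/s); the robot touches nothing.
It fails at once if the plunger is pushed with more than 15 N (contact force between plunger and anything else above 15 N).
It fails at once if the gauge is lifted more than 20 mm off the board (z of gauge in the frame of dock above 0.035 m).
It fails at once if a bystander is moved more than 15 mm (distance of any of coaster, cradle, wagon, screwdriver, pin_jar from where it was at the start of the episode above 0.015 m).
It also fails if it takes over 59 s, if anything falls off the work surface, if the arm or the gripper's body presses on something with over 40 N, if the wrist force passes 120 N, or if a joint passes its speed limit or range.

## Working session

There is one attempt and no reset: what is moved stays moved. The work goes in short steps, Python scripts to look and compute and a tool call to move; the robot and the scene stay as the last step left them, time stands still between calls to the robot, and variables do not carry over. Pictures are saved under pics/ and viewed, at most 10 in all, crops included, and the job is handed in when it is done.

Besides the shell and the picture viewer there is one more tool, called after "Call:" as name(argument=value, ...) on one line, values as JSON. step_arm: Moves the arm, as the interface text tells. Shifts and turns lie within -1 to 1; 1 stands for 25 mm of shift or 0.12 rad of turn. Its arguments: {"type":"object","properties":{"delta_pos":{"type":"array"},"turn":{"type":"array"},"grip":{"type":"number"},"newtons":{"type":"number"}},"required":["delta_pos","turn"]}

```bash
mkdir -p pics
cat > h.py <<'E'
from bench import *
import numpy as np, cv2
def snap(n):
    c=camera(n); np.savez(f'/tmp/{n}.npz',**c); return c
def pt(c,u,v):
    "pixel -> world by depth"
    z=c['z_map'][int(round(v)),int(round(u))]
    return ray(c,u,v,z=z)
def ray(c,u,v,z=None,h=None):
    p=cv2.undistortPoints(np.array([[[u,v]]],float),c['mtx'],c['dist'])[0,0]
    d=np.array([p[0],-p[1],-1.]); T=np.linalg.inv(c['view'])
    if z is not None: return T[:3,:3]@(d*z)+T[:3,3]
    w=T[:3,:3]@d; return T[:3,3]+w*(h-T[2,3])/w[2]
E
python3 - <<'E'
from h import *
for n in('top','scene'):
    c=snap(n); cv2.imwrite(f'pics/{n}1.png',c['image'][:,:,::-1])
    print(n,np.linalg.inv(c['view']).round(3).tolist(),c['mtx'][0,0],c['dist'])
print(read_state())
E
```

```text
top [[-0.031, 0.974, -0.226, 0.241], [-1.0, -0.029, 0.012, 0.011], [0.005, 0.226, 0.974, 1.224], [0.0, 0.0, 0.0, 1.0]] 488.3212562421664 [-0.01592475  0.          0.          0.          0.        ]
scene [[-0.012, -0.827, 0.562, 1.085], [1.0, -0.006, 0.013, 0.012], [-0.007, 0.563, 0.827, 0.886], [0.0, 0.0, 0.0, 1.0]] 407.8499192528031 [-0.01407904  0.          0.          0.          0.        ]
{'time': 0.1, 'joint_positions': array([ 1.27239253,  0.33281241, -0.06471058,  1.46083279,  0.02159248,
        1.34990185, -0.08847999]), 'joint_vel': array([ 6.52629577e-05, -3.05018268e-03,  8.88495910e-04, -2.40265011e-03,
       -1.32449298e-03, -4.21713187e-04,  4.13423038e-05]), 'joint_torque': array([ 1.11053079e-03, -6.24551082e+01,  2.44286761e-02, -3.90719247e+01,
       -6.15174347e-02,  3.67413810e-02,  9.04967305e-05]), 'ee_pos': array([ 0.17011406, -0.6010527 ,  0.22184291]), 'eef_rot': array([ 9.90503161e-01,  1.37488512e-01, -1.08919035e-04, -6.20157137e-04]), 'ft_force': array([-0.90550113, -0.51721603,  0.1468736 ]), 'torque': array([-0.0150915 ,  0.01689166,  0.02969324]), 'grip_force': 0.0, 'width': 0.08686075765995784}
```

View pics/top1.png

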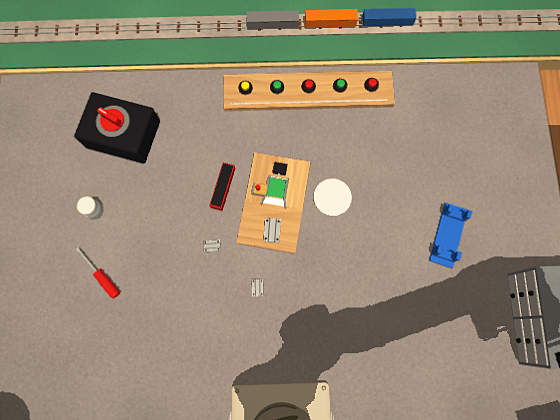

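View pics/scene1.png

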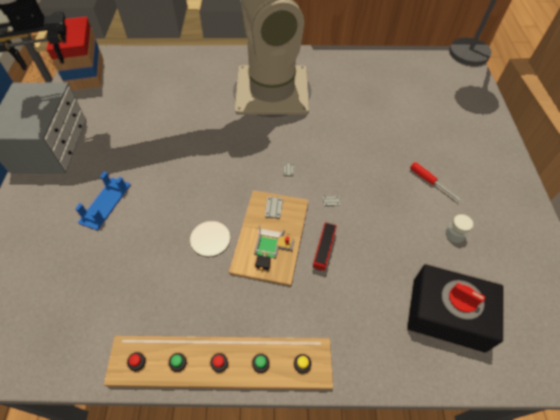

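The top view shows the dock at about (275,200). Three things look like the gauge: (272,230) on the board, and smaller ones at (212,245) and (257,287) on the bare table. The one on the apron is largest and fits the description. I'll measure it and confirm in a crop.

```bash
cat > m.py <<'E'
from h import *
def measure(c,tag):
    im=c['image']; hsv=cv2.cvtColor(im,cv2.COLOR_RGB2HSV)
    def hull(mask,h,win):
        m=np.zeros(mask.shape,np.uint8); x0,x1,y0,y1=win; m[y0:y1,x0:x1]=mask[y0:y1,x0:x1]
        n,l,s,ce=cv2.connectedComponentsWithStats(m); k=1+s[1:,4].argmax()
        v,u=np.nonzero(l==k)
        P=np.array([ray(c,a,b,h=h)[:2] for a,b in zip(u,v)])
        (cx,cy),(w,hh),a=cv2.minAreaRect((P*1000).astype(np.float32))
        box=cv2.boxPoints(((cx,cy),(w,hh),a))
        print(tag,'c',round(cx,1),round(cy,1),'size',round(w,1),round(hh,1),'ang',round(a,2),len(u),'centroid',(P.mean(0)*1000).round(1)); return box
    return hsv,hull
E
python3 - <<'E'
from m import *
c=dict(np.load('/tmp/top.npz'))
hsv,hull=measure(c,'top'); H,S,V=[hsv[:,:,i].astype(int) for i in range(3)]
W=(230,318,145,260)
print('board',hull(((H>8)&(H<25)&(S>70)&(V>120)),.015,W).round(1).tolist())
print('green',hull(((H>45)&(H<80)&(S>120)),.014,W).round(1).tolist())
print('gauge',hull(((S<60)&(V>90)),.023,(258,288,212,246)).round(1).tolist())
print('peg',hull((((H<6)|(H>174))&(S>150)),.047,(250,270,178,196)).round(1).tolist())
for q in [(272,230),(243,230),(212,245),(257,287),(258,187)]: print(q,pt(c,*q).round(4),c['image'][q[1],q[0]])
cr=c['image'][140:262,205:330]; cv2.imwrite('pics/crop1.png',cv2.resize(cr,None,fx=4.8,fy=4.8,interpolation=cv2.INTER_CUBIC)[:,:,::-1])
E
```

```text
top c 558.5 1.6 size 151.3 247.9 ang 78.13 4335 centroid [554.1   2.4]
board [[421.70001220703125, -46.900001525878906], [664.2999877929688, -97.9000015258789], [695.4000244140625, 50.20000076293945], [452.79998779296875, 101.0999984741211]]
top c 595.4 -5.5 size 42.1 47.2 ang 78.45 290 centroid [595.3  -5.5]
green [[568.0999755859375, -21.299999237060547], [614.2999877929688, -30.799999237060547], [622.7999877929688, 10.399999618530273], [576.5, 19.899999618530273]]
top c 482.7 9.1 size 39.2 59.2 ang 84.15 347 centroid [483.    8.9]
gauge [[451.29998779296875, -7.300000190734863], [510.20001220703125, -13.399999618530273], [514.2000122070312, 25.600000381469727], [455.29998779296875, 31.600000381469727]]
top c 588.2 41.6 size 7.5 10.5 ang 88.71 19 centroid [588.5  41.4]
peg [[582.9000244140625, 38.0], [593.4000244140625, 37.79999923706055], [593.5, 45.29999923706055], [583.0, 45.5]]
(272, 230) [0.4822 0.0084 0.0222] [205 197 175]
(243, 230) [0.4861 0.0816 0.0138] [230 168  99]
(212, 245) [0.4516 0.161  0.0045] [204 196 174]
(257, 287) [0.3429 0.0497 0.0037] [210 202 181]
(258, 187) [0.5893 0.0405 0.0432] [251  37  30]
```

View pics/crop1.png

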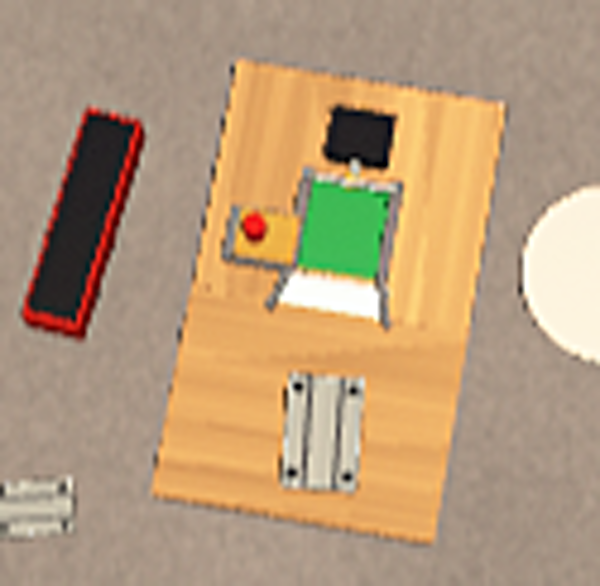

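The crop confirms it: the 60x40 plate with two grooves lies on the apron (crop 322,432). The lip is at (330,295) and the red peg at (254,226). In the dock frame the gauge is at about (-83,-8) with yaw +6°. The dock origin is about (566,0) mm and its yaw is -11.9°. Green, peg and board agree to about 2 mm. Moving above the gauge now.

Call:
step_arm(delta_pos=[[1, 1, 0], [1, 1, 0], [1, 1, 0], [1, 1, 0], [1, 1, 0], [1, 1, 0], [1, 1, 0], [1, 1, 0], [1, 1, 0], [1, 1, 0], [1, 1, 0], [1, 1, 0]], turn=[0, 0, 0, 0, 0, 0, 0, 0, 0, 0, 0, 0], grip=0)

```text
time: 1.3
ee_pos: [0.4709, -0.3002, 0.2223]
eef_rot: [0.991, 0.137, -0.0, -0.0]
ft_force: [0.6, 0.4, 0.5]
width: 0.0871
grip_force: 0.0
```

Call:
step_arm(delta_pos=[[0, 1, 0], [0, 1, 0], [0, 1, 0], [0, 1, 0], [0, 1, 0], [0, 1, 0], [0, 1, 0], [0, 1, 0], [0, 1, 0], [0, 1, 0], [0, 1, 0], [0, 1, 0]], turn=[-0.5, -0.5, -0.5, -0.5, -0.5, -0.5, -0.15, 0, 0, 0, 0, 0])

```text
time: 2.5
ee_pos: [0.4699, -0.0004, 0.2223]
eef_rot: [0.999, -0.051, -0.0, 0.0]
ft_force: [0.8, -0.1, -0.5]
width: 0.087
grip_force: 0.0
```

Call:
step_arm(delta_pos=[[0, 0.42, -1], [0, 0, -1], [0, 0, -1], [0, 0, -1], [0, 0, -1], [0, 0, -1], [0, 0, -1], [0, 0, 0], [0, 0, 0]], turn=[0, 0, 0, 0, 0, 0, 0, 0, 0])

```text
time: 3.4
ee_pos: [0.4701, 0.0092, 0.0479]
eef_rot: [0.999, -0.051, -0.0, -0.0]
ft_force: [0.4, -0.3, 0.9]
width: 0.087
grip_force: 0.0
```

Run:
```python
from h import *
a=snap('top')['image'][150:262,215:330]; b=snap('scene')['image'][180:292,215:330]
cv2.imwrite('pics/c2.png',cv2.resize(np.hstack([a,b]),None,fx=3.4,fy=3.4,interpolation=cv2.INTER_CUBIC)[:,:,::-1])
```

```text
(no output)
```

View pics/c2.png

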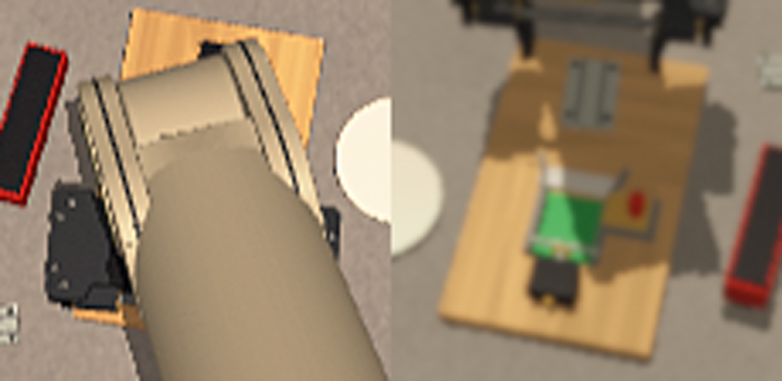

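The scene half shows the fingers at (525,45) and (660,45) straddling the gauge at (590,95). The top view is hidden by the arm. I'll go down and close lightly.

Call:
step_arm(delta_pos=[[0, 0, -0.6], [0, 0, -0.4], [0, 0, -0.2], [0, 0, 0]], turn=[0, 0, 0, 0])

```text
time: 3.9
ee_pos: [0.47, 0.0091, 0.0174]
eef_rot: [0.999, -0.051, -0.0, 0.0]
ft_force: [-0.3, 0.3, -0.3]
width: 0.0871
grip_force: 0.0
```

Call:
step_arm(delta_pos=[[0, 0, 0], [0, 0, 0], [0, 0, 0], [0, 0, 0], [0, 0, 0], [0, 0, 0], [0, 0, 0], [0, 0, 0]], turn=[0, 0, 0, 0, 0, 0, 0, 0], grip=1, newtons=5)

```text
time: 4.7
ee_pos: [0.4702, 0.0092, 0.0176]
eef_rot: [0.999, -0.051, 0.0, -0.0]
ft_force: [0.2, -0.3, 1.2]
width: 0.0401
grip_force: 5.0
```

Call:
step_arm(delta_pos=[[0, 0.14, 0], [0.1, 0, 0], [0.3, 0, 0], [0.3, 0, 0], [0.3, 0, 0], [0.3, 0, 0], [0.1, 0, 0], [0, 0, 0]], turn=[-0.3, -0.3, -0.28, 0, 0, 0, 0, 0])

```text
time: 5.5
ee_pos: [0.5056, 0.0127, 0.0175]
eef_rot: [0.995, -0.104, -0.0, -0.0]
ft_force: [-0.4, -1.1, -2.0]
width: 0.0402
grip_force: 5.0
```

Run:
```python
from h import *
b=snap('scene')['image'][190:290,215:330]
cv2.imwrite('pics/c3.png',cv2.resize(b,None,fx=5.5,fy=5.5,interpolation=cv2.INTER_CUBIC)[:,:,::-1])
```

```text
(no output)
```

View pics/c3.png

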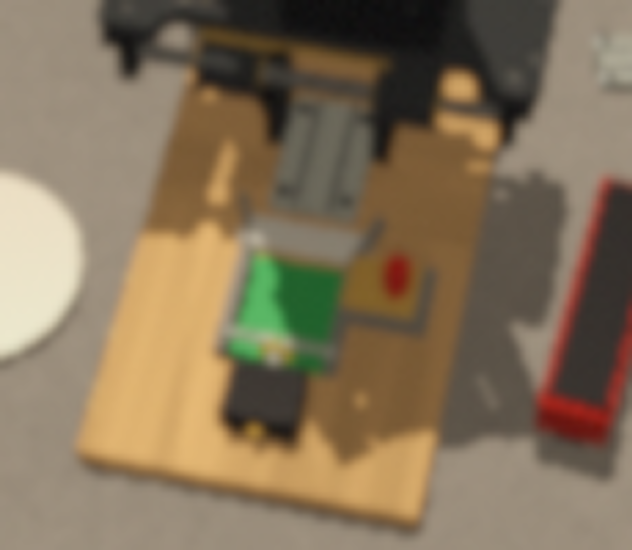

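Gauge at crop (320,155) is aligned, centred and just before the lip. I'll release, back off, close the fingers and push from the tail.

Call:
step_arm(delta_pos=[[0, 0, 0], [0, 0, 0], [0, 0, 0], [0, 0, 0], [0, 0, 0.5], [0, 0, 0.5], [-0.6, 0.13, 0.2], [-0.6, 0.13, 0], [-0.4, 0.08, 0]], turn=[0, 0, 0, 0, 0, 0, 0, 0, 0], grip=0)

```text
time: 6.45
ee_pos: [0.465, 0.0213, 0.0487]
eef_rot: [0.995, -0.104, 0.001, 0.0]
ft_force: [-0.4, -0.4, 0.0]
width: 0.0866
grip_force: 0.0
```

Call:
step_arm(delta_pos=[[0, 0, 0], [0, 0, 0], [0, 0, 0], [0, 0, 0], [0, 0, 0], [0, 0, 0], [0, 0, 0], [0, 0, -0.4], [0, 0, -0.4], [0, 0, -0.32], [0, 0, 0]], turn=[0, 0, 0, 0, 0, 0, 0, 0, 0, 0, 0], grip=1)

```text
time: 7.55
ee_pos: [0.4641, 0.0211, 0.018]
eef_rot: [0.995, -0.104, -0.001, 0.0]
ft_force: [0.4, -0.6, -1.1]
width: 0.0074
grip_force: 0.0
```

Call:
step_arm(delta_pos=[[0, 0, 0.06], [0, 0, 0], [0.16, -0.034, 0], [0.16, -0.034, 0], [0.16, -0.034, 0], [0.16, -0.034, 0], [0.16, -0.034, 0], [0.16, -0.034, 0], [0.16, -0.034, 0], [0.16, -0.034, 0], [0.16, -0.034, 0], [0.16, -0.034, 0]], turn=[0, 0, 0, 0, 0, 0, 0, 0, 0, 0, 0, 0])

```text
time: 8.75
ee_pos: [0.5057, 0.0125, 0.0211]
eef_rot: [0.995, -0.104, 0.0, 0.0]
ft_force: [-2.3, 1.4, 1.2]
width: 0.0002
grip_force: 1.0
```

Call:
step_arm(delta_pos=[[0.16, -0.034, 0], [0.16, -0.034, 0], [0.16, -0.034, 0], [0.16, -0.034, 0], [0.16, -0.034, 0], [0, 0, 0]], turn=[0, 0, 0, 0, 0, 0])

```text
time: 9.35
ee_pos: [0.5259, 0.0082, 0.0211]
eef_rot: [0.995, -0.104, 0.0, -0.0]
ft_force: [0.1, 0.2, -0.7]
width: 0.0005
grip_force: 0.0
```

Call:
step_arm(delta_pos=[[0.16, -0.034, 0], [0.16, -0.034, 0], [0.12, -0.025, 0], [0, 0, 0], [-0.08, 0.017, 0], [0, 0, 0]], turn=[0, 0, 0, 0, 0, 0])

```text
time: 9.95
ee_pos: [0.5342, 0.0065, 0.0211]
eef_rot: [0.995, -0.104, 0.0, 0.0]
ft_force: [0.6, -0.8, 0.4]
width: 0.0001
grip_force: 0.0
```

Run:
```python
from h import *
b=snap('scene')['image'][200:290,225:330]
cv2.imwrite('pics/c4.png',cv2.resize(b,None,fx=6,fy=6,interpolation=cv2.INTER_CUBIC)[:,:,::-1])
```

```text
(no output)
```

View pics/c4.png

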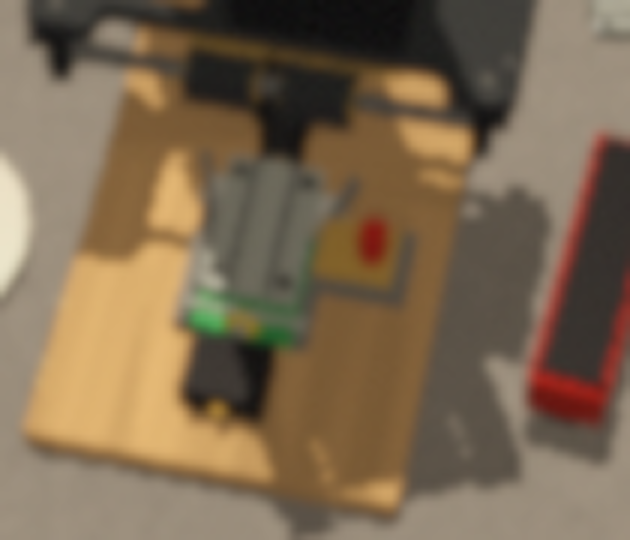

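The gauge (crop 265,220) is straight between the guides, with its nose just before the wire at about (245,305). I'll check its tilt by depth.

```bash
cat > tilt.py <<'E'
from h import *
import sys
c=dict(np.load('/tmp/scene.npz')) if len(sys.argv)<2 else snap('scene')
O=np.array([.5658,.0001]);R=np.array([[.9786,-.2057],[.2057,.9786]])
P=[]
for v in range(215,262):
    for u in range(245,300):
        if c['z_map'][v,u]>0:
            p=pt(c,u,v); d=R@(p[:2]-O); P.append([*d*1000,p[2]*1000])
P=np.array(P); P=P[(abs(P[:,1])<16)]
for x in range(-36,80,5):
    k=(P[:,0]>=x)&(P[:,0]<x+5)
    if k.any(): print(x+2.5,np.median(P[k,2]).round(1),k.sum())
E
python3 tilt.py
```

```text
-33.5 15.2 10
-28.5 13.8 7
-23.5 36.0 37
-18.5 39.4 42
-13.5 26.3 20
-8.5 26.7 25
-3.5 26.4 19
1.5 25.4 31
6.5 100.6 67
11.5 24.7 27
16.5 23.9 27
21.5 22.6 22
26.5 23.1 25
31.5 22.6 22
36.5 22.3 27
41.5 19.2 45
46.5 13.6 10
51.5 12.5 9
56.5 25.3 45
61.5 21.6 10
66.5 28.5 4
71.5 30.1 26
76.5 30.4 25
81.5 30.5 23
```

Tipped correctly: top at 27 (tail) and 22 (nose), clear of the wire. I'll lower the tip slightly and push on.

Call:
step_arm(delta_pos=[[0, 0, -0.05], [0.1, -0.02, 0], [0.1, -0.021, 0], [0.1, -0.021, 0], [0.1, -0.021, 0], [0.08, -0.017, 0], [0, 0, 0]], turn=[0, 0, 0, 0, 0, 0, 0])

```text
time: 10.7
ee_pos: [0.5466, 0.0039, 0.0198]
eef_rot: [0.995, -0.104, 0.0, -0.0]
ft_force: [-0.6, 0.4, 0.5]
width: 0.0003
grip_force: 0.0
```

Call:
step_arm(delta_pos=[[0.04, -0.008, 0], [0.04, -0.008, 0], [0.04, -0.008, 0], [0.04, -0.008, 0], [0, 0, 0]], turn=[0, 0, 0, 0, 0])

```text
time: 11.2
ee_pos: [0.5499, 0.0032, 0.0197]
eef_rot: [0.995, -0.104, -0.0, 0.0]
ft_force: [-2.8, 0.3, -0.3]
width: 0.0012
grip_force: 1.3
```

Call:
step_arm(delta_pos=[[0.04, -0.008, 0], [0.04, -0.008, 0], [0.04, -0.008, 0], [0, 0, 0]], turn=[0, 0, 0, 0])

```text
time: 11.6
ee_pos: [0.5532, 0.0025, 0.0197]
eef_rot: [0.995, -0.104, -0.0, 0.0]
ft_force: [-3.8, 0.9, -1.5]
width: 0.0004
grip_force: 1.7
```

Call:
step_arm(delta_pos=[[0.04, -0.008, 0], [0.04, -0.008, 0], [0, 0, 0]], turn=[0, 0, 0])

```text
time: 11.9
ee_pos: [0.5554, 0.0021, 0.0198]
eef_rot: [0.995, -0.104, 0.0, 0.0]
ft_force: [-3.4, -0.7, -0.7]
width: 0.0002
grip_force: 1.5
```

Call:
step_arm(delta_pos=[[0.04, -0.008, 0], [0.04, -0.008, 0], [0, 0, 0]], turn=[0, 0, 0])

```text
time: 12.2
ee_pos: [0.5574, 0.0017, 0.0198]
eef_rot: [0.995, -0.104, 0.0, 0.0]
ft_force: [-2.9, 0.2, -1.1]
width: 0.0006
grip_force: 1.5
```

Call:
step_arm(delta_pos=[[0.04, -0.008, 0], [0, 0, 0]], turn=[0, 0])

```text
time: 12.4
ee_pos: [0.5583, 0.0015, 0.0198]
eef_rot: [0.995, -0.104, 0.0, 0.0]
ft_force: [-3.4, 1.2, -0.5]
width: 0.0004
grip_force: 1.6
```

Call:
step_arm(delta_pos=[[0.04, -0.008, 0], [0, 0, 0]], turn=[0, 0])

```text
time: 12.6
ee_pos: [0.5593, 0.0013, 0.0198]
eef_rot: [0.995, -0.104, 0.0, 0.0]
ft_force: [-3.2, 1.2, -0.8]
width: 0.0009
grip_force: 1.6
```

Call:
step_arm(delta_pos=[[-0.08, 0.016, 0], [-0.04, 0.008, 0], [0, 0, 0]], turn=[0, 0, 0])

```text
time: 12.9
ee_pos: [0.5568, 0.0019, 0.0203]
eef_rot: [0.995, -0.104, 0.001, -0.0]
ft_force: [-0.1, -0.7, -0.4]
width: 0.0007
grip_force: 0.0
```

```bash
python3 tilt.py new
```

```text
-18.5 14.9 3
-13.5 13.7 10
-8.5 16.4 11
-3.5 17.2 9
1.5 36.4 75
6.5 22.3 20
11.5 22.4 27
16.5 115.7 84
21.5 103.3 50
26.5 102.2 67
31.5 97.7 53
36.5 21.2 24
41.5 22.4 23
46.5 21.0 23
51.5 22.0 10
56.5 23.7 41
61.5 21.5 22
66.5 29.3 5
71.5 29.8 25
76.5 30.5 26
81.5 30.1 22
```

Flat at 22 throughout. I'll carry on pushing until the steep rise.

Call:
step_arm(delta_pos=[[0.06, -0.012, 0], [0.06, -0.012, 0], [0.04, -0.008, 0], [0, 0, 0]], turn=[0, 0, 0, 0])

```text
time: 13.35
ee_pos: [0.5596, 0.0013, 0.0197]
eef_rot: [0.995, -0.104, -0.001, 0.0]
ft_force: [-5.0, 0.1, 3.0]
width: 0.0001
grip_force: 2.3
```

Call:
step_arm(delta_pos=[[0.04, -0.008, 0], [0, 0, 0]], turn=[0, 0])

```text
time: 13.55
ee_pos: [0.5599, 0.0013, 0.0196]
eef_rot: [0.995, -0.104, -0.001, 0.0]
ft_force: [-8.0, 1.6, 5.9]
width: 0.0007
grip_force: 3.9
```

Call:
step_arm(delta_pos=[[0.04, -0.008, 0], [0, 0, 0]], turn=[0, 0])

```text
time: 13.75
ee_pos: [0.5603, 0.0012, 0.0195]
eef_rot: [0.995, -0.103, -0.002, 0.0]
ft_force: [-10.5, 1.1, 8.2]
width: 0.0002
grip_force: 5.3
```

Call:
step_arm(delta_pos=[[0.03, -0.006, 0], [0, 0, 0]], turn=[0, 0])

```text
time: 13.95
ee_pos: [0.5604, 0.0012, 0.0194]
eef_rot: [0.995, -0.103, -0.003, 0.0]
ft_force: [-13.1, 1.9, 10.5]
width: 0.0007
grip_force: 6.8
```

There is a clear steep rise about 10 mm after first plunger contact. I'll ease off, retreat and lift, then look.

Call:
step_arm(delta_pos=[[-0.08, 0.016, 0], [-0.16, 0.034, 0], [-0.6, 0.12, 0], [-0.6, 0.12, 0.6], [0, 0, 1], [0, 0, 1], [-1, 0, 1], [-1, 0, 1], [-1, 0, 0], [-1, 0, 0], [0, 0, 0]], turn=[0, 0, 0, 0, 0, 0, 0, 0, 0, 0, 0])

```text
time: 15.05
ee_pos: [0.4251, 0.0075, 0.135]
eef_rot: [0.995, -0.104, 0.0, 0.001]
ft_force: [0.4, -1.2, 0.9]
width: 0.0007
grip_force: 0.0
```

```bash
python3 tilt.py new
python3 - <<'E'
from h import *
b=dict(np.load('/tmp/scene.npz'))['image'][205:285,230:320]; a=snap('top')['image'][145:225,235:325]
cv2.imwrite('pics/c5.png',cv2.resize(np.hstack([b,a]),None,fx=4.4,fy=4.4,interpolation=cv2.INTER_CUBIC)[:,:,::-1])
E
```

```text
-33.5 13.8 22
-28.5 14.1 21
-23.5 14.8 19
-18.5 14.5 24
-13.5 14.2 22
-8.5 15.6 19
-3.5 16.8 15
1.5 17.0 22
6.5 20.7 13
11.5 21.6 23
16.5 21.1 27
21.5 20.9 20
26.5 21.5 26
31.5 21.4 18
36.5 21.7 22
41.5 21.7 28
46.5 21.1 24
51.5 22.4 9
56.5 23.6 41
61.5 21.7 23
66.5 28.7 5
71.5 30.3 26
76.5 30.7 27
81.5 30.8 22
```

View pics/c5.png

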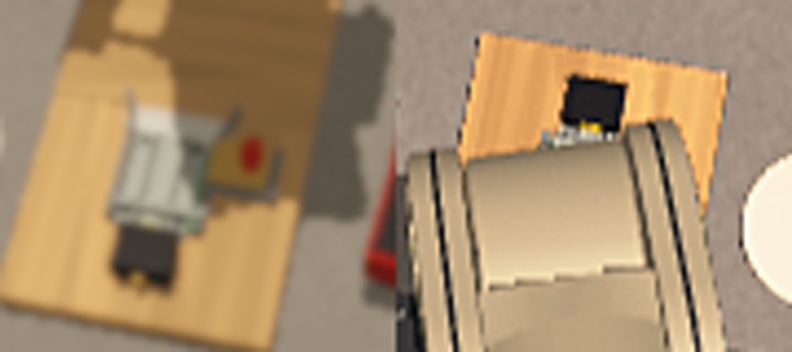

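The scene half shows the gauge flat in the pocket at (160,160). In both halves yellow shows between nose and block, so I'll compare the yellow pixels with the start picture to check plunger travel.

Run:
```python
from h import *
O=np.array([.5658,.0001]);R=np.array([[.9786,-.2057],[.2057,.9786]])
for n,w in(('scene',(245,285,240,285)),('top',(262,298,150,185))):
    c=dict(np.load(f'/tmp/{n}.npz'))
    for t,im in(('start',cv2.imread(f'pics/{n}1.png')[:,:,::-1]),('now',c['image'])):
        h=cv2.cvtColor(np.ascontiguousarray(im),cv2.COLOR_RGB2HSV).astype(int)
        m=((h[...,0]>18)&(h[...,0]<35)&(h[...,1]>110)&(h[...,2]>60)).astype(np.uint8)
        q=np.zeros_like(m);q[w[2]:w[3],w[0]:w[1]]=m[w[2]:w[3],w[0]:w[1]]
        k,l,s,ce=cv2.connectedComponentsWithStats(q)
        for i in range(1,k):
            if s[i,4]>1:
                x=[ (R@(ray(c,u,v,h=.0285)[:2]-O)*1000).round(1).tolist() for v,u in [np.argwhere(l==i)[j] for j in (0,-1)]]
                print(n,t,s[i],ce[i].round(1),(R@(ray(c,*ce[i],h=.025)[:2]-O)*1000).round(1),x)
```

```text
scene start [277 240   8   7  46] [280.7 242.8] [22.5 32.3] [[18.1, 24.6], [31.3, 42.1]]
scene start [266 254   2   1   2] [266.5 254. ] [59.6  5.4] [[61.6, 4.7], [61.1, 7.0]]
scene start [270 258   5   2   6] [272.  258.2] [67.6 20.6] [[70.0, 16.3], [71.5, 21.5]]
scene start [260 267   2   2   4] [260.5 267.5] [97.2 -0.4] [[97.8, -1.3], [99.8, 1.5]]
scene now [277 240   8   7  34] [280.  242.8] [22.7 30.5] [[18.1, 24.6], [31.8, 39.8]]
scene now [260 267   3   2   5] [260.8 267.6] [97.3  0.4] [[97.8, -1.3], [99.3, 3.8]]
top start [288 159   6  26  59] [290.3 169.6] [ 80.5 -27.4] [[106.6, -16.8], [40.7, -30.8]]
top start [287 168   1   4   4] [287.  169.5] [ 79.2 -19. ] [[82.0, -18.4], [74.1, -19.8]]
top start [285 174   2   3   3] [285.7 175. ] [ 64.  -18.2] [[65.6, -18.7], [59.9, -17.1]]
top start [277 176   2   1   2] [277.5 176. ] [57.6  2. ] [[56.3, 3.1], [56.7, 0.6]]
top now [291 159   2   2   2] [291.5 159.5] [108.1 -25.9] [[107.9, -24.4], [105.7, -27.4]]
top now [290 162   3  10  14] [291.5 167.1] [ 87.6 -29.4] [[100.3, -28.4], [75.9, -29.9]]
top now [287 168   1   4   4] [287.  169.5] [ 79.2 -19. ] [[82.0, -18.4], [74.1, -19.8]]
top now [276 172   6   3  11] [278.7 173.3] [65.4  0.2] [[66.9, 5.0], [63.4, -6.1]]
```

The disc moved from about x 56 to 65, so travel, depth and force agree: right in at a face of about 64. Next is the keeper: I'll go to the left of the peg with closed fingers.

Call:
step_arm(delta_pos=[[0.9, 0.5, 0], [1, 0.5, 0], [1, 0.5, 0], [1, 0.5, 0], [1, 0.5, 0], [1, 0.21, 0], [1, 0, 0], [0, 0, 0]], turn=[0, 0, 0, 0, 0, 0, 0, 0])

```text
time: 15.95
ee_pos: [0.6024, 0.0757, 0.1337]
eef_rot: [0.995, -0.104, 0.0, -0.001]
ft_force: [-0.6, -0.2, 0.1]
width: 0.0004
grip_force: 0.0
```

Call:
step_arm(delta_pos=[[0, 0, -1], [0, 0, -1], [0, 0, -1], [0, 0, -0.7], [0, 0, -0.36], [0, 0, 0], [0, 0, 0]], turn=[0, 0, 0, 0, 0, 0, 0])

```text
time: 16.65
ee_pos: [0.6, 0.0758, 0.034]
eef_rot: [0.995, -0.104, 0.0, -0.0]
ft_force: [0.2, 0.4, -0.1]
width: 0.0006
grip_force: 0.0
```

Run:
```python
from h import *
b=snap('scene')['image'][205:285,235:335]
cv2.imwrite('pics/c6.png',cv2.resize(b,None,fx=6,fy=6,interpolation=cv2.INTER_CUBIC)[:,:,::-1])
```

```text
(no output)
```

View pics/c6.png

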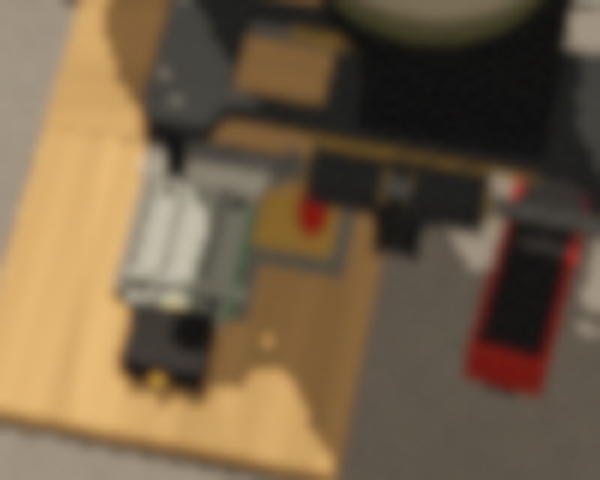

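The fingertip (398,235) is just left of the peg (312,215). Pushing along dock -y.

Call:
step_arm(delta_pos=[[-0.11, 0.02, 0], [-0.033, -0.157, 0], [-0.033, -0.157, 0], [-0.033, -0.157, 0], [-0.033, -0.157, 0], [-0.033, -0.157, 0], [-0.033, -0.157, 0], [-0.033, -0.157, 0], [-0.033, -0.157, 0], [0, 0, 0]], turn=[0, 0, 0, 0, 0, 0, 0, 0, 0, 0])

```text
time: 17.7
ee_pos: [0.59, 0.0439, 0.0333]
eef_rot: [0.995, -0.104, -0.0, 0.0]
ft_force: [0.2, -0.2, 0.9]
width: 0.0003
grip_force: 0.0
```

Call:
step_arm(delta_pos=[[-0.017, -0.078, 0], [-0.017, -0.078, 0], [-0.017, -0.078, 0], [0, 0, 0]], turn=[0, 0, 0, 0])

```text
time: 18.1
ee_pos: [0.5888, 0.0385, 0.0333]
eef_rot: [0.995, -0.104, -0.0, 0.0]
ft_force: [0.9, 0.6, 1.1]
width: 0.0003
grip_force: 0.2
```

Call:
step_arm(delta_pos=[[-0.017, -0.078, 0], [-0.017, -0.078, 0], [0, 0, 0]], turn=[0, 0, 0])

```text
time: 18.4
ee_pos: [0.588, 0.0345, 0.0333]
eef_rot: [0.995, -0.104, -0.0, 0.0]
ft_force: [0.5, 0.3, 1.1]
width: 0.0006
grip_force: 0.2
```

Call:
step_arm(delta_pos=[[-0.017, -0.078, 0], [-0.017, -0.078, 0], [0, 0, 0]], turn=[0, 0, 0])

```text
time: 18.7
ee_pos: [0.5873, 0.0317, 0.0334]
eef_rot: [0.995, -0.103, 0.0, -0.001]
ft_force: [2.0, 4.0, -1.8]
width: 0.0005
grip_force: 2.1
```

Run:
```python
from h import *
b=snap('scene')['image'][205:285,235:335]
cv2.imwrite('pics/c7.png',cv2.resize(b,None,fx=6,fy=6,interpolation=cv2.INTER_CUBIC)[:,:,::-1])
```

```text
(no output)
```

View pics/c7.png

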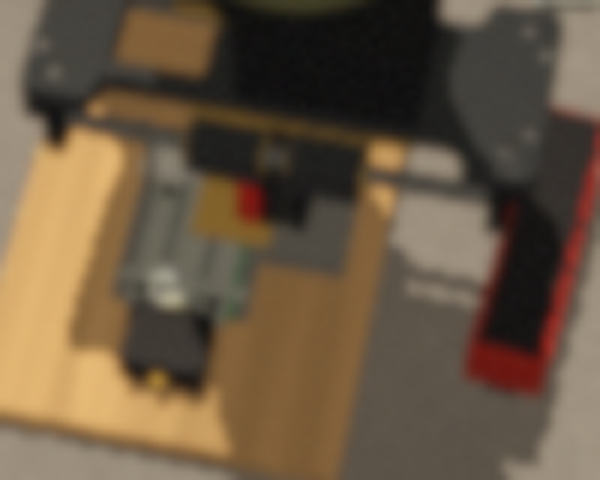

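The peg has moved from (312,215) to (252,200), about 25 mm, and the tab now lies over the gauge's tail. The force is rising, so a little more to confirm the stop.

Call:
step_arm(delta_pos=[[-0.01, -0.04, 0], [-0.01, -0.04, 0], [0, 0, 0]], turn=[0, 0, 0])

```text
time: 19.05
ee_pos: [0.5872, 0.0315, 0.0336]
eef_rot: [0.995, -0.103, 0.001, -0.002]
ft_force: [4.9, 10.0, -3.0]
width: 0.0006
grip_force: 4.9
```

Call:
step_arm(delta_pos=[[0.04, 0.2, 0], [0.1, 0.5, 0], [0.1, 0.5, 0.3], [0, 0.5, 1], [0, 0, 1], [0, 0, 1], [-1, 0, 1], [-1, 0, 1], [-1, 0, 0], [-1, 0, 0], [-1, 0, 0], [-1, 0, 0]], turn=[0, 0, 0, 0, 0, 0, 0, 0, 0, 0, 0, 0])

```text
time: 20.25
ee_pos: [0.4416, 0.0723, 0.1663]
eef_rot: [0.995, -0.103, 0.0, 0.0]
ft_force: [0.1, -0.9, 0.5]
width: 0.0005
grip_force: 0.0
```

```bash
python3 tilt.py new
python3 - <<'E'
from h import *
c=dict(np.load('/tmp/scene.npz'));O=np.array([.5658,.0001]);R=np.array([[.9786,-.2057],[.2057,.9786]])
cs=dict(c); 
for t,im in(('start',cv2.imread('pics/scene1.png')[:,:,::-1]),('now',c['image'])):
    h=cv2.cvtColor(np.ascontiguousarray(im),cv2.COLOR_RGB2HSV).astype(int)
    m=((h[...,0]<6)|(h[...,0]>174))&(h[...,1]>150)&(h[...,2]>60)
    v,u=np.nonzero(m[225:255,260:302]); print(t,len(u),(R@(ray(c,u.mean()+260,v.mean()+225,h=.042)[:2]-O)*1000).round(1))
b=c['image'][205:285,235:335]
cv2.imwrite('pics/c8.png',cv2.resize(b,None,fx=6,fy=6,interpolation=cv2.INTER_CUBIC)[:,:,::-1])
E
```

```text
-33.5 14.5 24
-28.5 14.7 22
-23.5 14.4 25
-18.5 13.8 20
-13.5 14.7 20
-8.5 15.6 17
-3.5 16.4 18
1.5 17.8 10
6.5 20.8 11
11.5 24.6 22
16.5 24.8 20
21.5 26.1 25
26.5 25.4 23
31.5 22.0 31
36.5 22.2 23
41.5 21.1 26
46.5 21.7 22
51.5 22.3 11
56.5 23.3 39
61.5 21.1 23
66.5 29.2 6
71.5 30.7 24
76.5 31.0 26
81.5 30.3 22
start 8 [18.7 45.6]
now 7 [19.3 20.9]
```

View pics/c8.png

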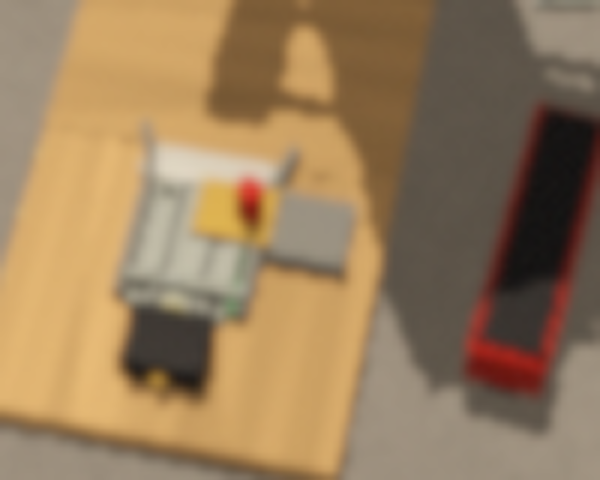

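The keeper (crop 235,215) is across the flat gauge and was solid at its stop. The gauge's depth profile is unchanged and the arm is clear, so I'll hand in.

```bash
python3 -c "
from bench import *
print(close_job())"
```

```text
the job is handed in; nothing more can be done
None
```

The job is handed in, with no verdict shown: the gauge lies flat in the pocket, the plunger went about 10 mm to a solid stop (13 N peak at the tool), the keeper is across against its stop, and the arm is clear and touched nothing else.

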